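# Jack up the front of a plate shaker and hold it

### The job

The front feet of the plate shaker need changing, so its front has to be held up off the bench. Carry the lever jack over and stand it flat on the bench with its saddle centred under the round lift pad of the shaker's front lug, and let go of it; then give the handle a full trial stroke, all the way down and all the way back up, so that the shaker settles back on its feet. Finally press the handle right down again so that both front feet are well clear of the bench, and finish while holding it down; do not hold or lift the shaker yourself, shift it along the bench, or disturb the scissors, timer and cuvette box.

Things in the scene. Friction and masses are not known exactly. Their poses are not given: they have to be found in the camera images.
- shaker: plate shaker, loose, about 1.6 kg: low grey housing 170 (x) x 150 (y) mm, top at 79 mm (four corner pins to 88 mm), on four rubber feet 12 mm high, the housing's underside being 12 mm above the bench. Origin on the bench under the housing's centre. Its front is its own -x face (the one with the steel lug, small knob and display); +z up.
- lift_pad (a point): the marked lift point: centre of the underside of a round steel pad, 40 mm diameter, under the steel lug (46 mm wide, 6 mm thick, top at 70 mm, with a raised ring on top) that projects 46 mm from the middle of the shaker's front face. It lies 110 mm in front (-x) of the shaker's origin, 25 mm from the front face, 60 mm above the bench. Axes parallel to the shaker's.
- foot_left (a point): underside of the shaker's front foot on its own +y side (70 mm in front of the shaker's origin, 58 mm aside); height 0 when standing on the bench
- foot_right (a point): underside of the shaker's front foot on its own -y side; height 0 when standing on the bench
- rear_mid (a point): point on the bench midway between the two rear feet, on which the shaker tips (70 mm behind its origin)
- jack: loose lever jack, 0.64 kg. Origin under the handle's pivot, on the base's underside. Base 50 mm wide, 8 mm thick, from x = -140 to +73 mm. Over the origin two upright steel cheeks, 36 mm over the outside in y, 34 mm long in x, tops 84 mm high: carry it by pinching these across y from above, about 68 mm up (it balances there). Saddle to +x, handle to -x. Set: its +x along the shaker's +x.
- saddle_top (a point): centre of the top of the jack's round saddle, 32 mm diameter, 55 mm to the +x of the jack's origin; 52 mm above the base's underside with the handle up (8 mm below the pad, so slide it in along the bench), rising 24.7 mm straight up over the full stroke
- handle_pad (a point): centre of the top of the flat rubber paddle (40 x 32 mm, 11 mm thick) at the end of the handle, 115 mm from the pivot; with the handle up it is 110 mm to the -x of the jack's origin and 89 mm above the base's underside, at full stroke 114 mm to -x and 37 mm above. Press here from above.
- jack_handle (a joint): angle of the handle about its pivot (along the jack's y, 55 mm above the base's underside): 0 = up (it slopes 0.25 rad upward to its end), 0.45 rad = fully down on its stop (0.2 rad below level). It is not latched: a light spring (about 1 N at the paddle) and the load push it back up when released. About 3 to 6 N at the paddle holds the shaker up.
- scissors: bystander: scissors with black rings lying on the bench near its front edge, 81 x 148 x 8 mm, origin under the centre
- timer: bystander: small white bench timer, 66 x 66 x 18 mm, origin under the centre
- cuvette_box: bystander: white box 62 x 100 x 39 mm, origin under the centre

How it is judged:
By the outcome, as a careful person would: the job done as asked, in the order asked, and still so for the second after the job is handed in, while the arm keeps its last pose, push and grip.
It also fails if it takes over 54 s, if anything falls off the work surface, if the arm or the gripper's body presses on something with over 40 N, if the wrist force passes 120 N, or if a joint passes its speed limit or range.

### The arm

A 6-joint arm with a two-finger parallel gripper is mounted at the origin on a cart in front of the work surface, level with it; the furniture and walls round the work are solid. World frame = base frame: x ahead of the robot, y to its left, z up, the work surface at z = 0. Lengths are in m, angles in rad, forces in N, time in s.
With the tool pointing down it reaches from about 0.3 to 1 m from the base axis. Payload 5.1 kg.
Tool frame: the origin (TCP) lies at the very end of the fingers, on their centre line; the grasp point (between the pads) lies 19 mm behind it; z points along the fingers, y is the direction in which the jaws open and shut (so a half turn about z gives the same grasp; the last joint's range is limited). The gripper opens to 95 mm and grips with 3 to 60 N. Pads are 20 mm wide; open, the fingers measure 119 mm over their backs; the gripper's body (75 mm by 180 mm) begins 59 mm behind the grasp point.
Start: joints at [-1.337, 0.124, 1.65, -0, 1.367, -0.083], TCP at [0.202, -0.618, 0.215] pointing down, gripper open.
Joint ranges: [-2.61, 2.61], [-1.02, 2.33], [0.03, 2.71], [-1.35, 4.49], [0.32, 2.68], [-2.91, 2.91]. Speed limits (rad/s): [2.57, 2.57, 3.14, 3.14, 3.14, 3.14].

### API

Orientations are given as a unit quaternion [x, y, z, w].
In Python, from rig import sensors, viewer, env gives the robot as it stands.
- The arm moves only by the tool carry_out, never from a script. Its argument "increments" is one flat list of numbers, 7 for each row, row after row: the turn, a rotation vector about the world's x, y, z in rad, then the shift along the world's x, y, z in cm, then the gripper command: -1 is shut, 1 is fully open, values between are in proportion. In form: [wx, wy, wz, dx, dy, dz, gripper, wx, wy, wz, dx, dy, dz, gripper, ...]. A call has 1 to 5 rows; each row is the pose to reach, as a shift and turn from the pose commanded when the call began; what a row does not reach only later rows make up. A row lasts 1/12 s, in which the tool goes at most 41.7 mm and 7.16 degrees, less where a joint would pass 70% of its speed; a pose out of reach is approached as far as the arm can. A call with a gripper value outside its range is refused whole. The fingers move at their own pace and stop on an object; the grip force is fixed at half the most. Time passes only in rows, so rows that repeat a pose let the fingers close. It gives the time, the measured TCP pose, the force and the opening at its end, in the units of the state.
- sensors.read_state(): the state, without advancing time (a new reading comes with each control period).
- viewer.capture(name): name is "side" or "top" or "wrist"; returns the picture (400x640x3 uint8, red, green, blue); there is no depth.
- viewer.camera_params(name): a dict with "camera_matrix" (3x3 intrinsics, pixels), "R" (3x3) and "t" (3): a world point X has camera coordinates R X + t; the wrist camera has in their place "tool_from_camera" (4x4, takes a point from camera to tool coordinates, whose origin is the TCP and whose axes are the flange's). Camera axes: x right, y down, z forward; pixel columns grow to the right and rows downward; lengths in m; the calibration is good to about 2 mm. A picture is of the moment at which its call begins: read the wrist's pose just before it. camera_params takes no time and is no camera call.
- env.hand_in(): hands the job in, once; it reports no verdict.
Trained networks look in the newest picture that a camera, given by its name, has taken for a name from the list of things; names that differ only in an ending like _2 or _b are one class to them, and where a whole thing is asked for, a point or a joint stands for the part that bears it (a point fixed in the world has none). Each returns a list of dicts, best first, with "score" (0 to 1); they miss things now and then, are a little off and sometimes report something else, mostly with a low value. They report only what shows in the picture. A call takes as long as a camera call.
- viewer.cut_out(target, camera): "pixels" (400x640 bool, what is visible of it).
- viewer.spot_point(target, camera): "location" ([x, y, z] in m, in world coordinates, good to about 4 mm: a listed point, or the origin of a listed thing).
The state is a dict: "clock": time; "joint_pos": joint angles; "qd": joint speeds; "effort": joint torques, N m; "position": TCP position; "tool_rot": TCP orientation; "ft_force": force on the tool from outside, world axes, zero at the start; "moment": the same for the moment, N m; "opening": finger opening in m.
Only numpy, scipy, OpenCV 4.12 (cv2) and the standard library are available. Lean on these libraries where they do the work, as an engineer would, in place of code of your own. Each camera call takes 0.05 s, during which the arm holds its last target.

## Working session

There is one attempt and no reset: what is moved stays moved. The work goes in short steps, Python scripts to look and compute and a tool call to move; the robot and the scene stay as the last step left them, time stands still between calls to the robot, and variables do not carry over. Pictures are saved under pics/ and viewed, and the job is handed in when it is done.

Besides the shell and the picture viewer there is one more tool, called in YAML: its name, and indented under it one key for each argument. carry_out: Moves the arm, as the interface text tells. Its arguments: {"type":"object","properties":{"increments":{"type":"array"}},"required":["increments"]}

```bash
mkdir -p pics; ls; cat > h.py <<'E'
import numpy as np, cv2
from rig import sensors, viewer, env
def save(n,im): cv2.imwrite('pics/'+n+'.png',im[:,:,::-1])
def st():
    s=sensors.read_state(); print({k:np.round(s[k],4).tolist() for k in ['clock','joint_pos','position','tool_rot','ft_force','opening']}); return s
E
python3 - <<'E'
from h import *
st()
for c in ['top','side']:
    save(c+'0',viewer.capture(c))
    for t in ['shaker','lift_pad','jack','saddle_top','handle_pad','scissors','timer','cuvette_box','foot_left','foot_right']:
        r=viewer.spot_point(t,c)
        print(c,t,[(np.round(d['location'],4).tolist(),round(d['score'],2)) for d in r[:2]])
E
```

```text
pics
{'clock': 0.0, 'joint_pos': [-1.3366, 0.1245, 1.6517, -0.0, 1.3675, -0.0826], 'position': [0.2023, -0.617, 0.2134], 'tool_rot': [0.9875, 0.1577, -0.0001, -0.001], 'ft_force': [-0.3134, -0.3296, -0.634], 'opening': 0.0951}
top shaker [([0.5151, -0.3, 0.0018], 0.89)]
top lift_pad [([0.5316, -0.1901, 0.0576], 0.76)]
top jack [([0.5536, 0.1806, 0.0015], 0.94)]
top saddle_top [([0.556, 0.1272, 0.053], 0.53)]
top handle_pad [([0.5431, 0.2888, 0.0903], 0.73), ([0.5524, 0.1819, -0.0004], 0.32)]
top scissors [([0.3871, 0.1395, 0.0017], 0.67)]
top timer [([0.6739, 0.0544, -0.0009], 0.69)]
top cuvette_box [([0.6975, 0.2091, -0.0002], 0.92)]
top foot_left [([0.5816, -0.2346, -0.005], 0.98)]
top foot_right [([0.4654, -0.2216, -0.0012], 0.8)]
side shaker [([0.5143, -0.2995, 0.0014], 0.57), ([0.5526, 0.1801, 0.0038], 0.38)]
side lift_pad [([0.5255, -0.1904, 0.0658], 0.75)]
side jack [([0.5514, 0.1808, 0.0026], 0.87)]
side saddle_top [([0.5533, 0.1274, 0.0491], 0.55)]
side handle_pad [([0.5469, 0.2895, 0.0876], 0.8), ([0.6782, 0.0552, 0.0045], 0.69)]
side scissors [([0.3835, 0.1404, -0.0018], 0.5)]
side timer [([0.6753, 0.052, 0.0008], 0.65)]
side cuvette_box [([0.6938, 0.2092, 0.0013], 0.88)]
side foot_left []
side foot_right [([0.5503, 0.1785, 0.0021], 0.23)]
```

View pics/top0.png

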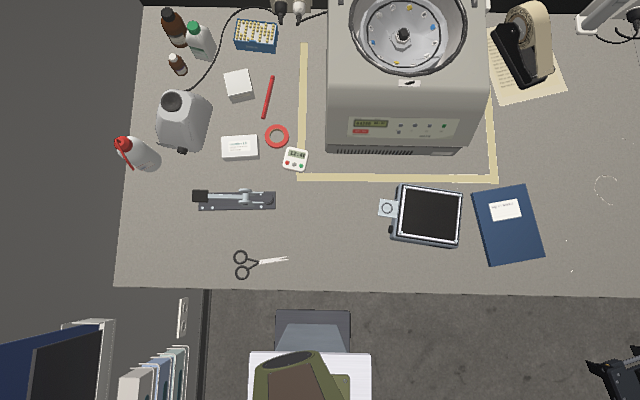

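View pics/side0.png

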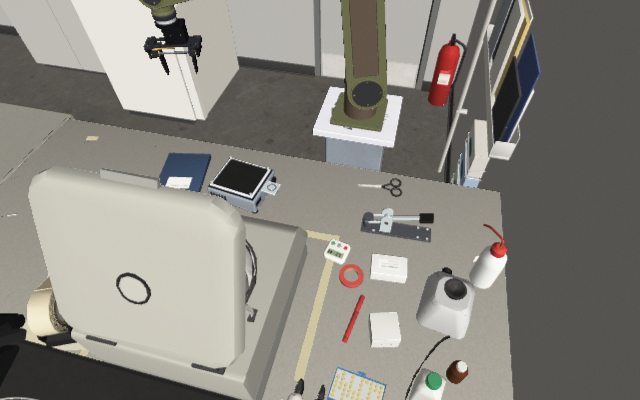

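carry_out:
  increments: [0,0,0.1,4,4,1,1,0,0,0.2,8,7,2,1,0,0,0.3,10,11,4,1,0,0,0.4,12,15,6,1,0,0,0.5,14,18,8,1]

```text
clock: 1.52
position: [0.3255, -0.4639, 0.2782]
tool_rot: [0.917, 0.399, -0.0, -0.001]
ft_force: [0.9, -1.4, -0.0]
opening: 0.0951
```

```bash
python3 - <<'E'
from h import *
st(); print(viewer.camera_params('wrist'))
save('w1',viewer.capture('wrist'))
E
```

```text
{'clock': 1.5167, 'joint_pos': [-1.0538, -0.0911, 1.7619, 0.0002, 1.4726, -0.3046], 'position': [0.3255, -0.4639, 0.2782], 'tool_rot': [0.9168, 0.3993, -0.0, -0.0009], 'ft_force': [0.8765, -1.4108, -0.0187], 'opening': 0.0951}
{'camera_matrix': array([[355.00806815,   0.        , 326.96824879],
       [  0.        , 355.00806815, 196.85939249],
       [  0.        ,   0.        ,   1.        ]]), 'tool_from_camera': array([[-1.25742694e-03, -9.59052924e-01, -2.83224130e-01,
         8.21036674e-02],
       [ 9.99999208e-01, -1.18936377e-03, -4.12264101e-04,
         3.49557293e-04],
       [ 5.85265714e-05, -2.83224424e-01,  9.59053660e-01,
        -1.70851785e-01],
       [ 0.00000000e+00,  0.00000000e+00,  0.00000000e+00,
         1.00000000e+00]])}
```

carry_out:
  increments: [0,0,0.12,4,2,0,1,0,0,0.24,8,5,0,1,0,0,0.36,11,9,0,1,0,0,0.48,14,13,0,1,0,0,0.6,17,17,0,1]

```text
clock: 1.98
position: [0.4742, -0.323, 0.2786]
tool_rot: [0.758, 0.653, 0.0, 0.0]
ft_force: [0.8, -1.3, -0.4]
opening: 0.0951
```

carry_out:
  increments: [0,0,0.12,2,4,0,1,0,0,0.2,3.5,8,0,1,0,0,0.2,3.5,8,0,1,0,0,0.2,3.5,8,0,1]

```text
clock: 2.32
position: [0.509, -0.2426, 0.2786]
tool_rot: [0.689, 0.724, -0.0, 0.0]
ft_force: [0.1, -1.4, 0.5]
opening: 0.095
```

```bash
python3 - <<'E'
from h import *
st(); 
save('w2',viewer.capture('wrist'))
for t in ['shaker','lift_pad','foot_left','foot_right','rear_mid']:
        r=viewer.spot_point(t,'wrist')
        print(t,[(np.round(d['location'],4).tolist(),round(d['score'],2)) for d in r[:2]])
E
```

```text
{'clock': 2.3167, 'joint_pos': [-0.5399, -0.0992, 1.7686, -0.0002, 1.4717, -0.5892], 'position': [0.509, -0.2426, 0.2786], 'tool_rot': [0.6894, 0.7243, -0.0, 0.0002], 'ft_force': [0.1255, -1.4176, 0.4589], 'opening': 0.095}
shaker [([0.5126, -0.2978, 0.002], 0.73)]
lift_pad [([0.5317, -0.192, 0.0609], 0.71)]
foot_left [([0.5851, -0.2299, 0.0018], 0.71)]
foot_right [([0.467, -0.2239, -0.0038], 0.65)]
rear_mid []
```

View pics/w2.png

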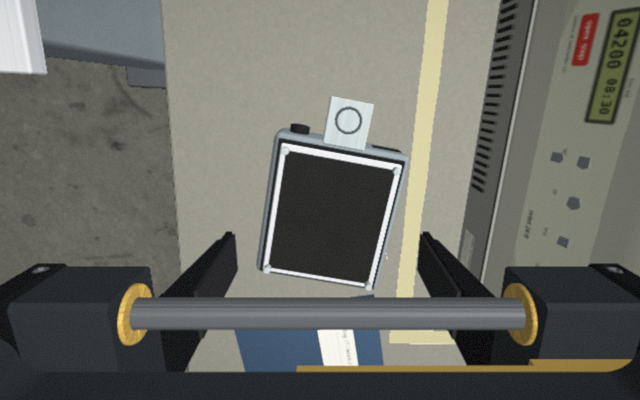

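```bash
cat >> h.py <<'E'
from scipy.spatial.transform import Rotation as Rn
def ray(px,s,z):
    p=viewer.camera_params('wrist');K=p['camera_matrix'];T=p['tool_from_camera']
    R=Rn.from_quat(s['tool_rot']).as_matrix()
    d=R@(T[:3,:3]@np.linalg.solve(K,np.array([px[0],px[1],1.])));o=np.array(s['position'])+R@T[:3,3]
    return o+d*(z-o[2])/d[2]
E
python3 - <<'E'
from h import *
im=cv2.imread('pics/w2.png')
cv2.imwrite('pics/w2z.png',cv2.resize(im[85:295,250:420],None,fx=2.8,fy=2.8,interpolation=cv2.INTER_CUBIC))
E
```

```text
(no output)
```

View pics/w2z.png

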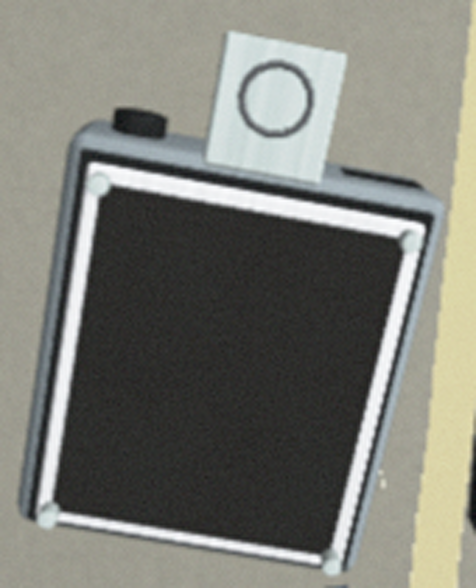

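```bash
python3 - <<'E'
from h import *
s=sensors.read_state()
f=lambda u,v:(250+u/2.8,85+v/2.8)
ring=ray(f(276,98),s,.0705)
P=[ray(f(*p),s,.088) for p in [(97,181),(411,239),(333,560),(48,513)]]
print('ring',ring); print(np.round(P,4)); 
c=np.mean(P,0);print('c',c, 'dir',np.arctan2(*(ring-c)[[1,0]]), np.linalg.norm((ring-c)[:2]))
for a,b in [(0,1),(3,2),(3,0),(2,1)]:
    d=P[b]-P[a];print(np.linalg.norm(d),np.arctan2(d[1],d[0]))
# lug corners
for p in [(228,31),(347,53),(321,183),(206,162)]: print(ray(f(*p),s,.07))
E
```

```text
ring [ 0.52951739 -0.19181739  0.0705    ]
[[ 0.465  -0.2229  0.088 ]
 [ 0.5815 -0.2396  0.088 ]
 [ 0.5627 -0.3745  0.088 ]
 [ 0.4464 -0.358   0.088 ]]
c [ 0.51388138 -0.29875858  0.088     ] dir 1.4256137218493812 0.10807823423718126
0.11769605075939042 -0.14227723331954822
0.1174981297270775 -0.14052345802156932
0.13637814488085775 1.4340377777619722
0.13617113199684025 1.4325913509427073
[ 0.51051423 -0.16853445  0.07      ]
[ 0.55477753 -0.17448803  0.07      ]
[ 0.54866742 -0.22298362  0.07      ]
[ 0.50434145 -0.21681802  0.07      ]
```

carry_out:
  increments: [0,0,0,1,4,0,1,0,0,0,2,8,0,1,0,0,0,3,12,0,1,0,0,0,4,16,0,1,0,0,0,4,20,0,1]

```text
clock: 3.03
position: [0.549, -0.044, 0.2784]
tool_rot: [0.692, 0.722, 0.0, 0.0]
ft_force: [0.8, 0.4, -0.1]
opening: 0.0947
```

carry_out:
  increments: [0,0,0,0,4,0,1,0,0,0,0,8,0,1,0,0,0,0,12,0,1,0,0,0,0,15,0,1,0,0,0,0,15,0,1]

```text
clock: 3.45
position: [0.548, 0.109, 0.2784]
tool_rot: [0.689, 0.724, 0.001, -0.001]
ft_force: [-0.0, -0.1, -0.9]
opening: 0.0946
```

```bash
python3 - <<'E'
from h import *
st(); 
im=viewer.capture('wrist');save('w3',im)
for t in ['jack','saddle_top','handle_pad']:
        r=viewer.spot_point(t,'wrist')
        print(t,[(np.round(d['location'],4).tolist(),round(d['score'],2)) for d in r[:2]])
E
```

```text
{'clock': 3.45, 'joint_pos': [0.0992, -0.1106, 1.7794, 0.0019, 1.4727, 0.0494], 'position': [0.548, 0.109, 0.2784], 'tool_rot': [0.6894, 0.7244, 0.0006, -0.0007], 'ft_force': [-0.0039, -0.1099, -0.8511], 'opening': 0.0946}
jack [([0.5514, 0.1799, -0.001], 0.95)]
saddle_top [([0.5515, 0.1252, 0.0485], 0.86)]
handle_pad [([0.6948, 0.2102, 0.0026], 0.52)]
```

View pics/w3.png

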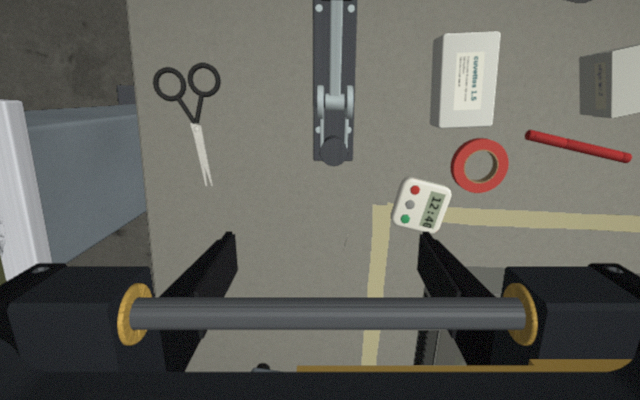

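```bash
python3 - <<'E'
from h import *
im=cv2.imread('pics/w3.png')
cv2.imwrite('pics/w3z.png',cv2.resize(im[0:180,280:390],None,fx=3.3,fy=3.3,interpolation=cv2.INTER_CUBIC))
E
```

```text
(no output)
```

View pics/w3z.png

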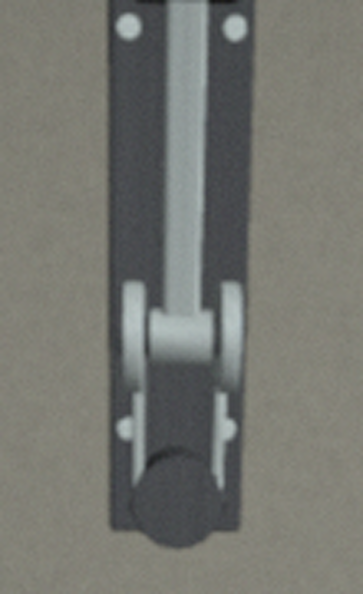

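```bash
python3 - <<'E'
from h import *
s=sensors.read_state()
f=lambda u,v:(280+u/3.3,v/3.3)
for n,p,z in [('FL',(111,530),.008),('FR',(241,530),.008),('BL',(108,10),.008),('BR',(255,10),.008),('bolt1',(128,27),.01),('bolt2',(235,27),.01),('b3',(126,428),.01),('b4',(229,428),.01),('saddle',(177,503),.052),('cheekLtop',(134,284),.084),('cheekRtop',(231,284),.084),('cL',(122,335),.06),('cR',(243,335),.06)]:
    print(n,np.round(ray(f(*p),s,z),4))
E
```

```text
FL [0.5334 0.1017 0.008 ]
FR [0.5829 0.1038 0.008 ]
BL [0.5266 0.2795 0.008 ]
BR [0.5763 0.2817 0.008 ]
bolt1 [0.5336 0.2742 0.01  ]
bolt2 [0.5697 0.2758 0.01  ]
b3 [0.5377 0.1405 0.01  ]
b4 [0.5758 0.1421 0.01  ]
saddle [0.5568 0.1203 0.052 ]
cheekLtop [0.54   0.1905 0.084 ]
cheekRtop [0.5689 0.1917 0.084 ]
cL [0.5364 0.175  0.06  ]
cR [0.5752 0.1767 0.06  ]
```

```bash
python3 - <<'E'
from h import *
s=st()
s={'position':[0.548,0.109,0.2784],'tool_rot':[0.6894,0.7244,0.0006,-0.0007]}
f=lambda u,v:(280+u/3.3,v/3.3)
for n,p,z in [('FL',(111,530),.008),('FR',(241,530),.008),('BL',(108,10),.008),('BR',(255,10),.008),('saddle',(177,503),.052),('cL',(122,335),.06),('cR',(243,335),.06)]:
    print(n,np.round(ray(f(*p),s,z),4))
s={'position':[0.509,-0.2426,0.2786],'tool_rot':[0.6894,0.7243,0,0.0002]}
f=lambda u,v:(250+u/2.8,85+v/2.8)
print(ray(f(276,98),s,.0705), np.mean([ray(f(*p),s,.088) for p in [(97,181),(411,239),(333,560),(48,513)]],0))
E
```

```text
{'clock': 3.65, 'joint_pos': [0.0915, -0.1114, 1.7804, -0.0006, 1.4728, 0.0474], 'position': [0.5484, 0.104, 0.2784], 'tool_rot': [0.6913, 0.7226, -0.0002, 0.0002], 'ft_force': [-0.2279, 0.2071, 0.3227], 'opening': 0.0952}
FL [0.5329 0.1072 0.008 ]
FR [0.5824 0.1096 0.008 ]
BL [0.5252 0.2851 0.008 ]
BR [0.5749 0.2875 0.008 ]
saddle [0.5563 0.1259 0.052 ]
cL [0.5356 0.1805 0.06  ]
cR [0.5744 0.1823 0.06  ]
[ 0.53069647 -0.18838383  0.0705    ] [ 0.5156787  -0.29548377  0.088     ]
```

carry_out:
  increments: [0,0,0,0.3,3.5,-3,1,0,0,0,0.6,7,-6,1,0,0,0,0.6,7.7,-10,1,0,0,0,0.6,7.7,-14,1,0,0,0,0.6,7.7,-18,1]

```text
clock: 4.07
position: [0.555, 0.1816, 0.1002]
tool_rot: [0.691, 0.723, 0.001, 0.001]
ft_force: [0.0, -0.5, -0.3]
opening: 0.0949
```

carry_out:
  increments: [0,0,0,0,0,-2.5,1,0,0,0,0,0,-4,1,0,0,0,0,0,-4.8,1,0,0,0,0,0,-4.8,1]

```text
clock: 4.4
position: [0.5532, 0.1805, 0.0509]
tool_rot: [0.692, 0.722, -0.002, -0.001]
ft_force: [-0.0, -0.7, 0.1]
opening: 0.0951
```

```bash
python3 - <<'E'
from h import *
viewer.capture('side');st()
save('w4',viewer.capture('wrist'))
E
```

```text
{'clock': 4.45, 'joint_pos': [0.2238, 0.134, 1.928, -0.0001, 1.0807, 0.1799], 'position': [0.5544, 0.1811, 0.0529], 'tool_rot': [0.6914, 0.7225, -0.0005, -0.0002], 'ft_force': [-0.2083, 0.1125, 0.0592], 'opening': 0.0951}
```

View pics/w4.png

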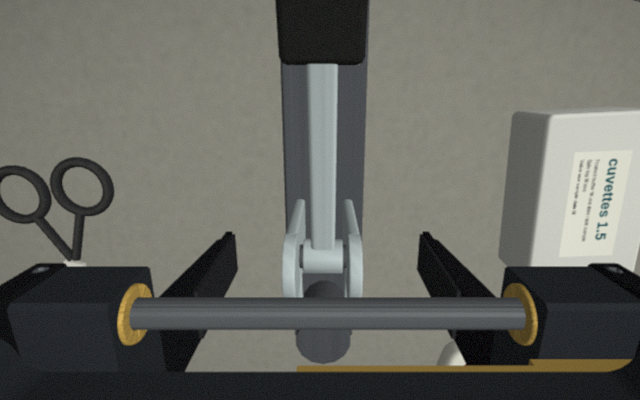

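carry_out:
  increments: [0,0,0,0,0,-0.3,0,0,0,0,0,0,-0.3,-0.5,0,0,0,0,0,-0.3,-1,0,0,0,0,0,-0.3,-1,0,0,0,0,0,-0.3,-1]

```text
clock: 4.92
position: [0.5545, 0.1826, 0.0508]
tool_rot: [0.691, 0.723, 0.0, 0.0]
ft_force: [0.4, -0.3, 0.3]
opening: 0.0673
```

carry_out:
  increments: [0,0,0,0,0,0,-1,0,0,0,0,0,0,-1,0,0,0,0,0,0,-1,0,0,0,0,0,0,-1,0,0,0,0,0,0,-1]

```text
clock: 5.33
position: [0.553, 0.1824, 0.0499]
tool_rot: [0.691, 0.723, -0.001, -0.001]
ft_force: [-3.6, -0.2, 4.0]
opening: 0.036
```

carry_out:
  increments: [0,0,0,0,0,0.7,-1,0,0,0,0,0,1.5,-1,0,0,0,0,-1,1.5,-1,0,0,-0.03,0,-3,1.5,-1,0,0,-0.06,0,-5.5,1.5,-1]

```text
clock: 5.75
position: [0.5541, 0.1272, 0.0651]
tool_rot: [0.712, 0.702, 0.0, 0.0]
ft_force: [-0.2, -0.9, -6.4]
opening: 0.0356
```

carry_out:
  increments: [0,0,-0.03,0,-2.5,0,-1,0,0,-0.06,-0.1,-5,0,-1,0,0,-0.09,-0.2,-7.5,0,-1,0,0,-0.12,-0.3,-10,0,-1,0,0,-0.126,-0.3,-12.5,0,-1]

```text
clock: 6.17
position: [0.5504, 0.0006, 0.0647]
tool_rot: [0.755, 0.655, -0.0, -0.0]
ft_force: [0.4, -0.2, -6.3]
opening: 0.0358
```

carry_out:
  increments: [0,0,0,0,-2,0,-1,0,0,0,0,-3.5,0,-1,0,0,0,0,-5,0,-1,0,0,0,0,-5,0,-1,0,0,0,0,-5,0,-1]

```text
clock: 6.58
position: [0.5508, -0.0485, 0.0649]
tool_rot: [0.756, 0.655, -0.0, -0.0]
ft_force: [0.4, 0.6, -7.0]
opening: 0.0359
```

```bash
python3 - <<'E'
from h import *
save('side5',viewer.capture('side'));viewer.capture('top')
st()
save('w5',viewer.capture('wrist'))
for t in ['jack','saddle_top','lift_pad','shaker']:
        r=viewer.spot_point(t,'wrist')
        print(t,[(np.round(d['location'],4).tolist(),round(d['score'],2)) for d in r[:2]])
E
```

```text
{'clock': 6.6833, 'joint_pos': [-0.183, 0.0541, 1.9914, 0.0003, 1.0967, -0.043], 'position': [0.5508, -0.0474, 0.0648], 'tool_rot': [0.7549, 0.6558, -0.0001, -0.0003], 'ft_force': [0.8591, -0.213, -6.5865], 'opening': 0.0361}
jack [([0.5496, -0.0481, 0.0128], 0.61)]
saddle_top [([0.5456, -0.1058, 0.065], 0.98)]
lift_pad []
shaker []
```

View pics/w5.png

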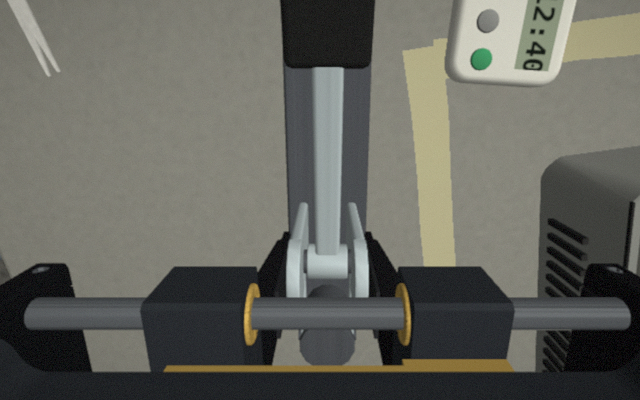

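View pics/side5.png

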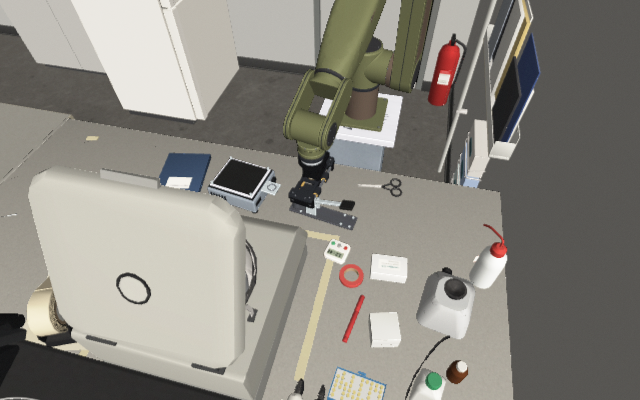

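```bash
python3 - <<'E'
from h import *
save('top5',viewer.capture('top'))
im=cv2.imread('pics/top5.png')
cv2.imwrite('pics/t5z.png',cv2.resize(im[170:260,320:475],None,fx=5,fy=5,interpolation=cv2.INTER_CUBIC))
for t in ['lift_pad','shaker','saddle_top','jack','handle_pad','foot_left','foot_right']:
        r=viewer.spot_point(t,'top')
        print(t,[(np.round(d['location'],4).tolist(),round(d['score'],2)) for d in r[:2]])
E
```

```text
lift_pad [([0.5287, -0.1873, 0.0579], 0.58)]
shaker [([0.5179, -0.2966, 0.0027], 0.68)]
saddle_top [([0.5421, -0.0994, 0.068], 0.58)]
jack []
handle_pad [([0.5647, 0.0563, 0.1031], 0.75), ([0.6712, 0.0532, -0.0008], 0.3)]
foot_left [([0.5817, -0.234, -0.0041], 0.92)]
foot_right [([0.4634, -0.2231, 0.0004], 0.94), ([0.5283, -0.1886, 0.0582], 0.27)]
```

View pics/t5z.png

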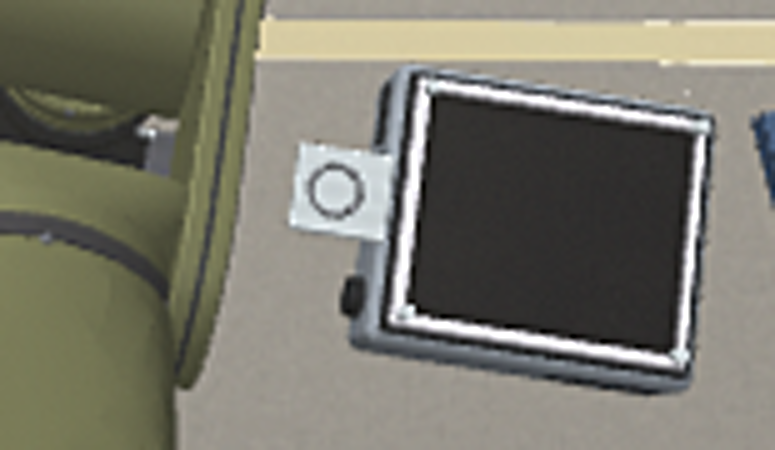

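```bash
cat >> h.py <<'E'
def rayc(cam,px,z):
    p=viewer.camera_params(cam);R=p['R'];t=p['t']
    o=-R.T@t; d=R.T@np.linalg.solve(p['camera_matrix'],np.array([px[0],px[1],1.]))
    return o+d*(z-o[2])/d[2]
E
python3 - <<'E'
from h import *
f=lambda u,v:(320+(u)/5,170+(v)/5)
print(rayc('top',f(336,190),.0705))
P=[rayc('top',f(*p),.088) for p in [(431,86),(705,127),(679,357),(403,313)]]
c=np.mean(P,0);print(np.round(P,4),c)
d=(P[0]+P[3]-P[1]-P[2])/2;d/=np.linalg.norm(d);print(np.arctan2(d[1],d[0]),c+.11*d)
d=(P[0]-P[3]);print(np.arctan2(d[1],d[0]))
d=(P[1]-P[2]);print(np.arctan2(d[1],d[0]))
E
```

```text
[ 0.52753563 -0.19345773  0.0705    ]
[[ 0.5796 -0.2393  0.088 ]
 [ 0.561  -0.3788  0.088 ]
 [ 0.4434 -0.3605  0.088 ]
 [ 0.4628 -0.2229  0.088 ]] [ 0.5116955  -0.30036755  0.088     ]
1.4347624416211544 [ 0.52661312 -0.19138377  0.088     ]
-0.14011398252669577
-0.15451204390630568
```

carry_out:
  increments: [0,0,0,0,0,-0.7,-1,0,0,0,0,0,-1.25,-1,0,0,0,-0.3,-2,-1.25,-1,0,0,0,-0.6,-4,-1.25,-1,0,0,0,-0.8,-5,-1.25,-1]

```text
clock: 7.75
position: [0.5426, -0.0989, 0.0518]
tool_rot: [0.755, 0.656, -0.001, -0.0]
ft_force: [-0.4, -0.6, -6.1]
opening: 0.0356
```

```bash
python3 - <<'E'
from h import *
save('side6',viewer.capture('side'))
st()
im=cv2.imread('pics/side6.png')
cv2.imwrite('pics/s6z.png',cv2.resize(im[150:240,200:365],None,fx=4.8,fy=4.8,interpolation=cv2.INTER_CUBIC))
E
```

```text
{'clock': 7.8, 'joint_pos': [-0.2789, 0.0688, 2.0007, -0.0019, 1.073, -0.1364], 'position': [0.5424, -0.1, 0.0519], 'tool_rot': [0.7553, 0.6553, -0.0009, 0.0001], 'ft_force': [0.1914, -2.6995, -6.2965], 'opening': 0.0359}
```

View pics/s6z.png

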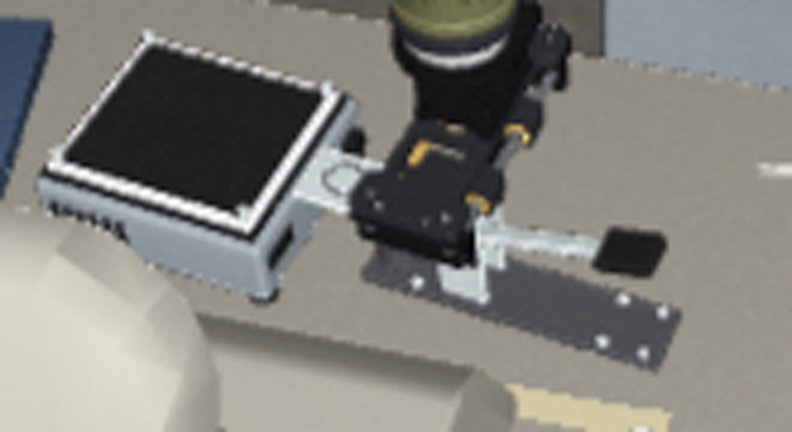

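carry_out:
  increments: [0,0,0,-0.2,-1.2,0,-1,0,0,0,-0.4,-2.4,0,-1,0,0,0,-0.55,-3.5,0,-1,0,0,0,-0.55,-3.5,0,-1,0,0,0,-0.55,-3.5,0,-1]

```text
clock: 8.22
position: [0.5377, -0.1332, 0.0527]
tool_rot: [0.755, 0.655, 0.0, -0.0]
ft_force: [-0.0, -0.0, -6.3]
opening: 0.036
```

carry_out:
  increments: [0,0,0,0,0,-0.1,-1,0,0,0,0,0,-0.2,-1,0,0,0,0,0,-0.25,-1,0,0,0,0,0,-0.25,-1]

```text
clock: 8.55
position: [0.5378, -0.1322, 0.0505]
tool_rot: [0.755, 0.656, -0.0, -0.0]
ft_force: [-1.1, 1.0, -2.9]
opening: 0.0361
```

```bash
python3 - <<'E'
from h import *
save('side7',viewer.capture('side'))
st()
im=cv2.imread('pics/side7.png')
cv2.imwrite('pics/s7z.png',cv2.resize(im[150:240,200:365],None,fx=4.8,fy=4.8,interpolation=cv2.INTER_CUBIC))
E
```

```text
{'clock': 8.6, 'joint_pos': [-0.3379, 0.075, 1.9969, 0.0, 1.0697, -0.1985], 'position': [0.5378, -0.1322, 0.0504], 'tool_rot': [0.7547, 0.6561, -0.0, -0.0], 'ft_force': [0.2344, 1.4761, -3.3346], 'opening': 0.0357}
```

View pics/s7z.png

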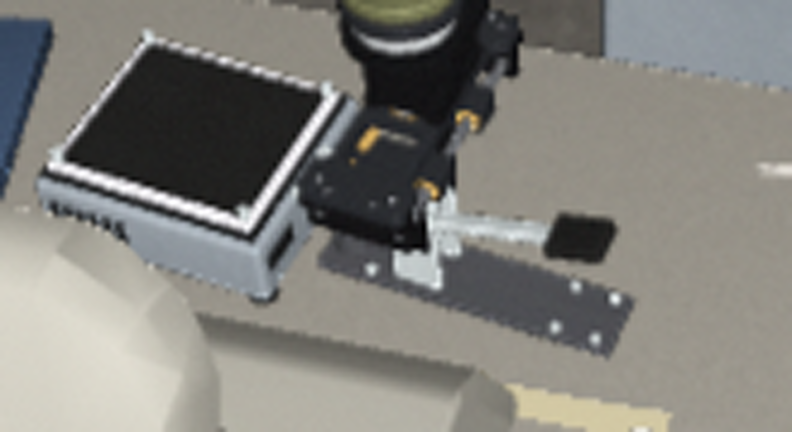

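carry_out:
  increments: [0,0,0,-0.1,-0.15,0,-1,0,0,0,-0.1,-0.3,0,-1,0,0,0,-0.1,-0.3,-0.05,-1,0,0,0,-0.1,-0.3,-0.1,-1,0,0,0,-0.1,-0.3,-0.1,-1]

```text
clock: 9.02
position: [0.5373, -0.1355, 0.0503]
tool_rot: [0.755, 0.656, 0.0, 0.0]
ft_force: [-2.1, 4.5, 4.0]
opening: 0.0358
```

```bash
python3 - <<'E'
from h import *
viewer.capture('side')
st()
E
```

```text
{'clock': 9.0667, 'joint_pos': [-0.3441, 0.0752, 1.9971, 0.0004, 1.0686, -0.2042], 'position': [0.5372, -0.1355, 0.0503], 'tool_rot': [0.7549, 0.6559, 0.0003, 0.0003], 'ft_force': [-2.3338, 5.236, 4.1339], 'opening': 0.0359}
```

carry_out:
  increments: [0,0,0,0,0,0.1,-0.6,0,0,0,0,0,0.1,-0.2,0,0,0,0,0,0.1,0.2,0,0,0,0,0,0.1,0.6,0,0,0,0,0,0.1,0.6]

```text
clock: 9.48
position: [0.5369, -0.1359, 0.0502]
tool_rot: [0.755, 0.656, 0.0, 0.0]
ft_force: [-0.3, -1.0, 0.1]
opening: 0.0524
```

carry_out:
  increments: [0,0,0,0,0,1,0.6,0,0,0,0,0,3,0.6,0,0,0,0,0,7,0.6,0,0,0,0,0,11,0.6,0,0,0,0,0,15,0.6]

```text
clock: 9.9
position: [0.5363, -0.1355, 0.2022]
tool_rot: [0.755, 0.656, -0.0, -0.0]
ft_force: [1.3, -0.6, -0.4]
opening: 0.0756
```

carry_out:
  increments: [0,0,0,0,0,4,1,0,0,0,0,0,8,1,0,0,0,0,0,8,1,0,0,0,0,0,8,1]

```text
clock: 10.23
position: [0.5383, -0.1362, 0.2852]
tool_rot: [0.755, 0.656, 0.002, 0.004]
ft_force: [-0.3, 0.6, -1.2]
opening: 0.0935
```

```bash
python3 - <<'E'
from h import *
save('side8',viewer.capture('side'));viewer.capture('top')
st()
save('w8',viewer.capture('wrist'))
for c in ['wrist','top']:
  for t in ['jack','saddle_top','lift_pad','shaker','handle_pad']:
        r=viewer.spot_point(t,c)
        print(c,t,[(np.round(d['location'],4).tolist(),round(d['score'],2)) for d in r[:2]])
im=cv2.imread('pics/side8.png')
cv2.imwrite('pics/s8z.png',cv2.resize(im[150:240,200:365],None,fx=4.8,fy=4.8,interpolation=cv2.INTER_CUBIC))
E
```

```text
{'clock': 10.3333, 'joint_pos': [-0.3445, -0.1233, 1.7887, -0.0001, 1.4766, -0.2044], 'position': [0.5363, -0.1355, 0.2799], 'tool_rot': [0.7549, 0.6559, -0.0002, -0.0001], 'ft_force': [-0.4646, -0.5659, -0.6754], 'opening': 0.0952}
wrist jack [([0.5336, -0.1372, -0.001], 0.98)]
wrist saddle_top []
wrist lift_pad [([0.5295, -0.1924, 0.0622], 0.96)]
wrist shaker [([0.5817, -0.2353, 0.0011], 0.67), ([0.5127, -0.2974, -0.0003], 0.63)]
wrist handle_pad [([0.555, -0.0258, 0.0909], 0.66)]
top jack []
top saddle_top []
top lift_pad [([0.5512, -0.0288, 0.0885], 0.32)]
top shaker [([0.5139, -0.2957, 0.0], 0.86)]
top handle_pad [([0.5495, -0.0273, 0.0904], 0.68)]
```

View pics/s8z.png

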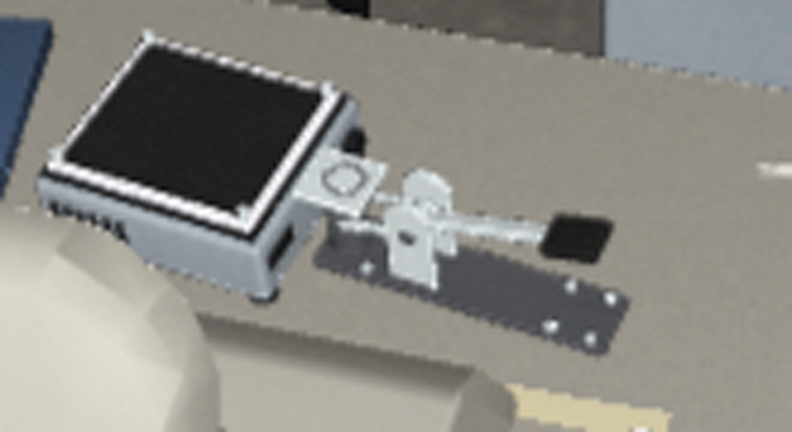

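View pics/w8.png

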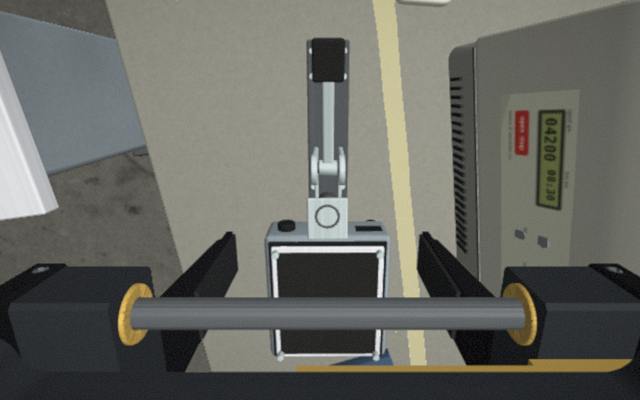

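```bash
python3 - <<'E'
from h import *
im=cv2.imread('pics/w8.png')
cv2.imwrite('pics/w8z.png',cv2.resize(im[30:245,260:395],None,fx=2.7,fy=2.7,interpolation=cv2.INTER_CUBIC))
cv2.imwrite('pics/w8y.png',cv2.resize(im[140:260,260:395],None,fx=4.8,fy=4.8,interpolation=cv2.INTER_CUBIC))
E
```

```text
(no output)
```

View pics/w8z.png

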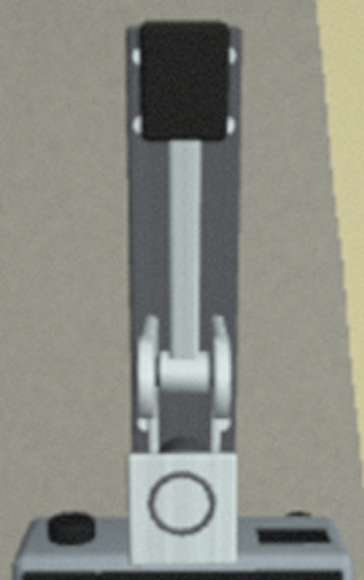

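View pics/w8y.png

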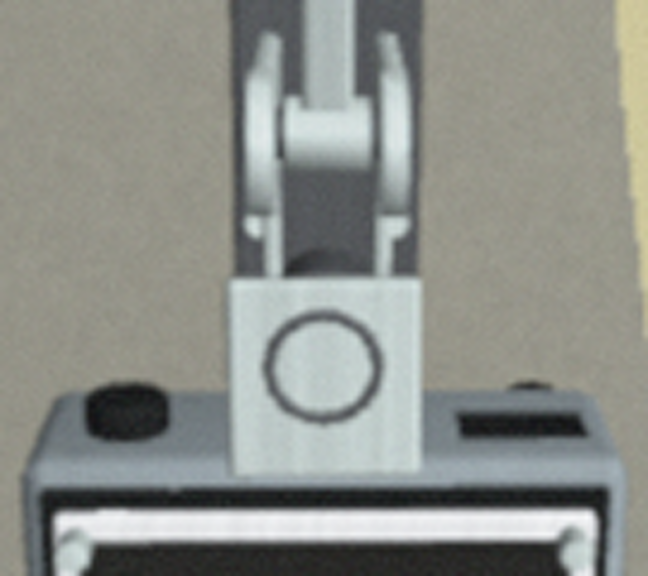

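```bash
python3 - <<'E'
from h import *
s=st()
s={'position':[0.5363,-0.1355,0.2799],'tool_rot':[0.7549,0.6559,-0.0002,-0.0001]}
R=Rn.from_quat(s['tool_rot']).as_matrix()
a=1.431; ex=-np.array([np.cos(a),np.sin(a)]); ey=np.array([-ex[1],ex[0]])
f=lambda u,v:(260+u/4.8,140+v/4.8); g=lambda u,v:(260+u/2.7,30+v/2.7)
ring=ray(f(323,366),s,.0705)
for n,q,z in [('ring',f(323,366),.0705),('baseBL',g(127,28),.008),('baseBR',g(243,28),.008),('fb1',f(254,228),.01),('fb2',f(402,228),.01),('cheekL',f(245,150),.06),('cheekR',f(412,150),.06),('pad L',g(140,80),.089),('padR',g(229,80),.089),('padback',g(184,22),.092),('padfront',g(184,138),.084),('saddle rear',f(315,250),.052),('pinL',f(77,550),.088),('pinR',f(575,550),.088)]:
    p=ray(q,s,z); d=(p-ring)[:2]
    print(n,np.round(p,4),'rel ring in shaker frame x,y mm',np.round([d@ex*1e3,d@ey*1e3],1))
E
```

```text
{'clock': 10.8833, 'joint_pos': [-0.3443, -0.1226, 1.788, 0.0, 1.4766, -0.2044], 'position': [0.5367, -0.1355, 0.2799], 'tool_rot': [0.7548, 0.6559, -0.0001, -0.0002], 'ft_force': [-0.0107, 0.0035, -0.312], 'opening': 0.095}
ring [ 0.5304 -0.189   0.0705] rel ring in shaker frame x,y mm [0. 0.]
baseBL [0.5344 0.0046 0.008 ] rel ring in shaker frame x,y mm [-192.3  -23. ]
baseBR [ 0.5833 -0.0023  0.008 ] rel ring in shaker frame x,y mm [-192.2   26.4]
fb1 [ 0.5146 -0.1689  0.01  ] rel ring in shaker frame x,y mm [-17.6 -18.4]
fb2 [ 0.5538 -0.1745  0.01  ] rel ring in shaker frame x,y mm [-17.6  21.2]
cheekL [ 0.5193 -0.137   0.06  ] rel ring in shaker frame x,y mm [-49.9 -18.2]
cheekR [ 0.558  -0.1425  0.06  ] rel ring in shaker frame x,y mm [-49.8  20.9]
pad L [ 0.539  -0.0236  0.089 ] rel ring in shaker frame x,y mm [-164.9  -14.5]
padR [ 0.5701 -0.0281  0.089 ] rel ring in shaker frame x,y mm [-164.9   16.9]
padback [ 0.5569 -0.0075  0.092 ] rel ring in shaker frame x,y mm [-183.4    1. ]
padfront [ 0.5516 -0.045   0.084 ] rel ring in shaker frame x,y mm [-145.5    1. ]
saddle rear [ 0.5317 -0.1656  0.052 ] rel ring in shaker frame x,y mm [-23.3  -1.9]
pinL [ 0.468  -0.2197  0.088 ] rel ring in shaker frame x,y mm [ 39.2 -57.4]
pinR [ 0.583  -0.2361  0.088 ] rel ring in shaker frame x,y mm [39.3 58.7]
```

carry_out:
  increments: [0,0,0,0.6,4,-1,-1,0,0,0,1.2,8,-3,-1,0,0,0,1.9,11.1,-7,-1,0,0,0,1.9,11.1,-11,-1,0,0,0,1.9,11.1,-14,-1]

```text
clock: 11.3
position: [0.5565, -0.0225, 0.1396]
tool_rot: [0.754, 0.657, 0.001, 0.001]
ft_force: [-0.4, -0.5, 0.0]
opening: 0.0671
```

carry_out:
  increments: [0,0,0,0,0,-1.5,-1,0,0,0,0,0,-3,-1,0,0,0,0,0,-3.6,-1,0,0,0,0,0,-3.6,-1,0,0,0,0,0,-3.6,-1]

```text
clock: 11.72
position: [0.5561, -0.0247, 0.1048]
tool_rot: [0.755, 0.656, 0.0, 0.0]
ft_force: [-0.1, 0.0, 0.4]
opening: 0.0338
```

```bash
python3 - <<'E'
from h import *
save('side9',viewer.capture('side'))
st()
save('w9',viewer.capture('wrist'))
im=cv2.imread('pics/side9.png')
cv2.imwrite('pics/s9z.png',cv2.resize(im[150:240,200:365],None,fx=4.8,fy=4.8,interpolation=cv2.INTER_CUBIC))
E
```

```text
{'clock': 11.7667, 'joint_pos': [-0.1408, 0.0128, 1.958, -0.0, 1.1686, -0.0007], 'position': [0.5567, -0.0248, 0.1056], 'tool_rot': [0.7549, 0.6559, 0.0007, 0.0008], 'ft_force': [0.6903, 0.6657, 0.3687], 'opening': 0.03}
```

View pics/w9.png

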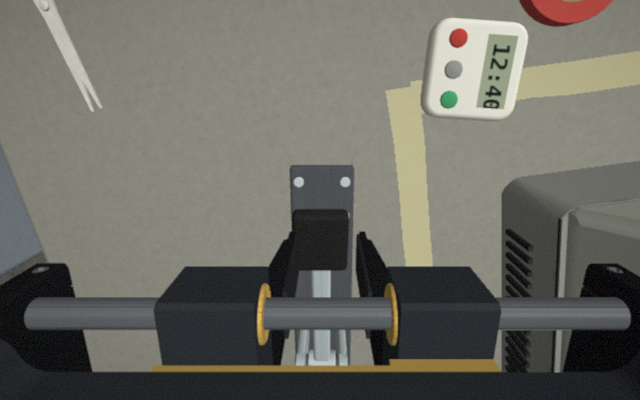

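View pics/s9z.png

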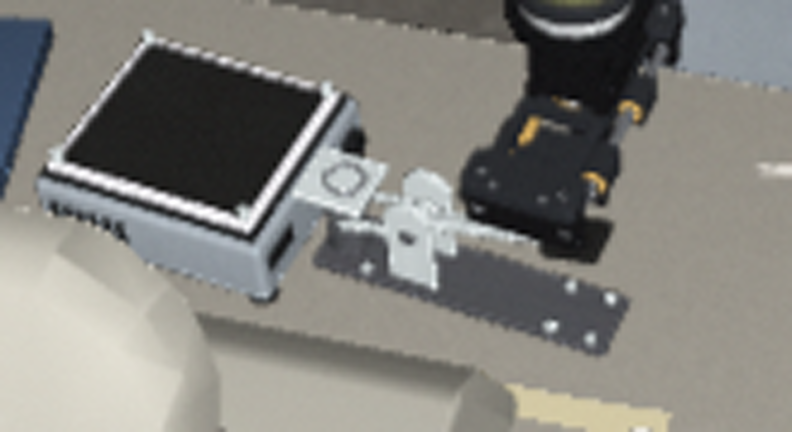

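carry_out:
  increments: [0,0,0,0,0,-0.2,-1,0,0,0,0,0,-0.5,-1,0,0,0,0,0,-0.8,-1,0,0,0,0,0,-1.2,-1,0,0,0,0,0,-1.5,-1]

```text
clock: 12.23
position: [0.5557, -0.0245, 0.0888]
tool_rot: [0.755, 0.656, 0.0, -0.0]
ft_force: [-0.6, 0.2, 1.2]
opening: 0.0005
```

carry_out:
  increments: [0,0,0,0,0.05,-0.3,-1,0,0,0,0,0.1,-0.6,-1,0,0,0,0,0.15,-0.9,-1,0,0,0,0,0.2,-1.2,-1,0,0,0,0,0.2,-1.5,-1]

```text
clock: 12.65
position: [0.5558, -0.0224, 0.0739]
tool_rot: [0.755, 0.656, 0.0, -0.0]
ft_force: [0.5, 1.3, 1.6]
opening: 0.0004
```

carry_out:
  increments: [0,0,0,0,0.05,-0.3,-1,0,0,0,0,0.1,-0.6,-1,0,0,0,0,0.1,-0.9,-1,0,0,0,0,0.1,-1.2,-1,0,0,0,0,0.1,-1.5,-1]

```text
clock: 13.07
position: [0.556, -0.0211, 0.0598]
tool_rot: [0.755, 0.656, 0.0, -0.0]
ft_force: [-1.9, 3.0, 6.2]
opening: 0.0005
```

```bash
python3 - <<'E'
from h import *
save('side10',viewer.capture('side'))
st()
save('w10',viewer.capture('wrist'))
im=cv2.imread('pics/side10.png')
cv2.imwrite('pics/s10z.png',cv2.resize(im[150:240,200:365],None,fx=4.8,fy=4.8,interpolation=cv2.INTER_CUBIC))
E
```

```text
{'clock': 13.1167, 'joint_pos': [-0.1349, 0.0683, 1.9869, 0.0011, 1.086, 0.0048], 'position': [0.556, -0.021, 0.0594], 'tool_rot': [0.7549, 0.6559, 0.0005, -0.0002], 'ft_force': [-0.4194, 2.7184, 6.3187], 'opening': 0.0005}
```

View pics/s10z.png

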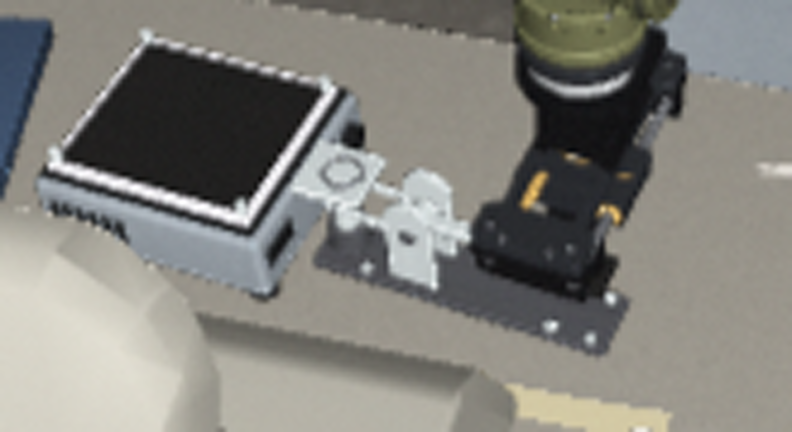

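carry_out:
  increments: [0,0,0,0,0.05,-0.3,-1,0,0,0,0,0.1,-0.6,-1,0,0,0,0,0.1,-0.9,-1,0,0,0,0,0.1,-1.2,-1,0,0,0,0,0.1,-1.5,-1]

```text
clock: 13.58
position: [0.5562, -0.0213, 0.0452]
tool_rot: [0.755, 0.656, -0.0, 0.001]
ft_force: [-2.0, -1.6, 7.4]
opening: 0.0
```

carry_out:
  increments: [0,0,0,0,0,-0.2,-1,0,0,0,0,0,-0.4,-1,0,0,0,0,0,-0.6,-1,0,0,0,0,0,-0.8,-1,0,0,0,0,0,-0.8,-1]

```text
clock: 14.0
position: [0.5563, -0.0219, 0.038]
tool_rot: [0.755, 0.656, -0.001, 0.001]
ft_force: [-4.8, -2.4, 12.5]
opening: 0.0005
```

```bash
python3 - <<'E'
from h import *
save('side11',viewer.capture('side'))
st()
im=cv2.imread('pics/side11.png')
cv2.imwrite('pics/s11z.png',cv2.resize(im[150:240,200:365],None,fx=4.8,fy=4.8,interpolation=cv2.INTER_CUBIC))
E
```

```text
{'clock': 14.05, 'joint_pos': [-0.1343, 0.0979, 1.9962, -0.0032, 1.047, 0.0067], 'position': [0.5563, -0.0219, 0.0381], 'tool_rot': [0.7546, 0.6561, -0.0009, 0.0011], 'ft_force': [-4.966, -3.7682, 11.3], 'opening': 0.0007}
```

View pics/s11z.png

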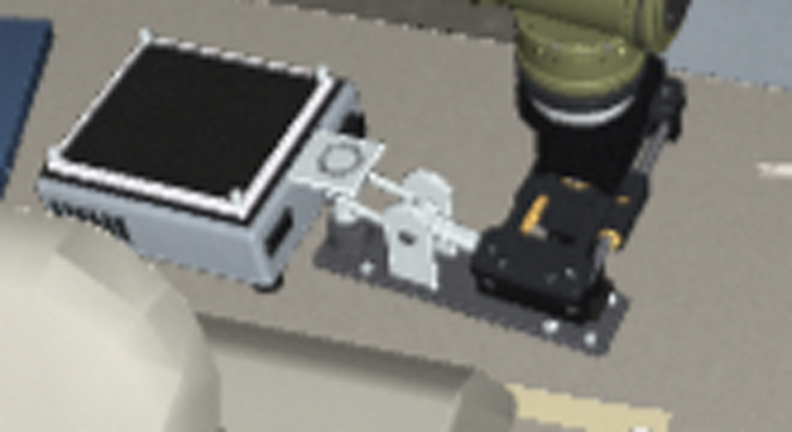

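carry_out:
  increments: [0,0,0,0,0,-0.2,-1,0,0,0,0,0,-0.4,-1,0,0,0,0,0,-0.4,-1]

```text
clock: 14.3
position: [0.5565, -0.0222, 0.0363]
tool_rot: [0.755, 0.656, -0.001, 0.001]
ft_force: [-11.4, -2.4, 24.9]
opening: 0.0005
```

```bash
python3 - <<'E'
from h import *
viewer.capture('side');viewer.capture('top')
st()
E
```

```text
{'clock': 14.4, 'joint_pos': [-0.1344, 0.1012, 1.9961, -0.004, 1.0443, 0.0068], 'position': [0.5565, -0.0222, 0.0364], 'tool_rot': [0.7546, 0.6562, -0.0013, 0.0011], 'ft_force': [-10.2902, -3.0833, 24.3151], 'opening': 0.0007}
```

carry_out:
  increments: [0,0,0,0,0,0.3,-1,0,0,0,0,0,0.6,-1,0,0,0,0,0,0.9,-1,0,0,0,0,0,1.2,-1,0,0,0,0,0,1.5,-1]

```text
clock: 14.82
position: [0.5564, -0.0208, 0.0479]
tool_rot: [0.755, 0.656, 0.0, 0.001]
ft_force: [0.3, -1.0, 3.9]
opening: -0.0001
```

carry_out:
  increments: [0,0,0,0,0,0.3,-1,0,0,0,0,0,0.6,-1,0,0,0,0,-0.05,0.9,-1,0,0,0,0,-0.1,1.2,-1,0,0,0,0,-0.1,1.5,-1]

```text
clock: 15.23
position: [0.5561, -0.021, 0.0626]
tool_rot: [0.755, 0.656, 0.001, -0.0]
ft_force: [2.1, 2.8, 4.3]
opening: 0.0003
```

carry_out:
  increments: [0,0,0,0,0,0.3,-1,0,0,0,0,-0.1,0.6,-1,0,0,0,0,-0.1,0.9,-1,0,0,0,0,-0.2,1.2,-1,0,0,0,0,-0.2,1.5,-1]

```text
clock: 15.65
position: [0.5546, -0.024, 0.0765]
tool_rot: [0.755, 0.656, -0.001, -0.001]
ft_force: [-0.7, -1.1, 1.1]
opening: 0.0002
```

carry_out:
  increments: [0,0,0,0,0,0.4,-1,0,0,0,0,0,1,-1,0,0,0,0,0,2,-1,0,0,0,0,0,3.5,-1,0,0,0,0,0,5,-1]

```text
clock: 16.07
position: [0.5549, -0.0236, 0.1274]
tool_rot: [0.755, 0.656, -0.001, -0.001]
ft_force: [0.7, 0.4, -0.0]
opening: 0.0002
```

```bash
python3 - <<'E'
from h import *
save('side12',viewer.capture('side'));save('top12',viewer.capture('top'))
st()
im=cv2.imread('pics/side12.png')
cv2.imwrite('pics/s12z.png',cv2.resize(im[150:240,200:365],None,fx=4.8,fy=4.8,interpolation=cv2.INTER_CUBIC))
a=cv2.imread('pics/side8.png').astype(int)
d=np.abs(a-im).max(2)[155:225,200:280]; print((d>40).sum())
E
```

```text
{'clock': 16.1667, 'joint_pos': [-0.1389, -0.0137, 1.9396, -0.0002, 1.2104, 0.0011], 'position': [0.5575, -0.0239, 0.1305], 'tool_rot': [0.7548, 0.6559, 0.0017, 0.0021], 'ft_force': [0.772, -0.1682, 0.5438], 'opening': 0.0006}
516
```

View pics/s12z.png

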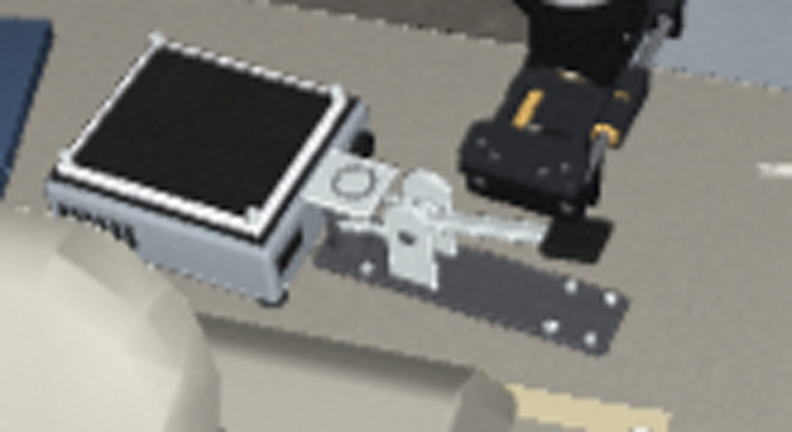

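carry_out:
  increments: [0,0,0,0,0,4,-1,0,0,0,-0.5,-3,8,-1,0,0,0,-1,-6,12,-1,0,0,0,-1.5,-9,15,-1,0,0,0,-1.9,-11.2,15,-1]

```text
clock: 16.58
position: [0.5378, -0.1363, 0.282]
tool_rot: [0.754, 0.657, 0.002, 0.003]
ft_force: [1.1, 0.3, 0.5]
opening: 0.0004
```

```bash
python3 - <<'E'
from h import *
viewer.capture('side');viewer.capture('top');viewer.capture('top')
st()
save('w13',viewer.capture('wrist'))
im=cv2.imread('pics/w13.png')
cv2.imwrite('pics/w13z.png',cv2.resize(im[30:245,260:395],None,fx=2.7,fy=2.7,interpolation=cv2.INTER_CUBIC))
cv2.imwrite('pics/w13y.png',cv2.resize(im[140:260,260:395],None,fx=4.8,fy=4.8,interpolation=cv2.INTER_CUBIC))
E
```

```text
{'clock': 16.7333, 'joint_pos': [-0.3475, -0.1225, 1.7904, -0.0, 1.4714, -0.204], 'position': [0.5368, -0.1374, 0.2784], 'tool_rot': [0.756, 0.6546, 0.0005, 0.001], 'ft_force': [0.5506, 0.4532, -1.0847], 'opening': 0.0004}
```

View pics/w13z.png

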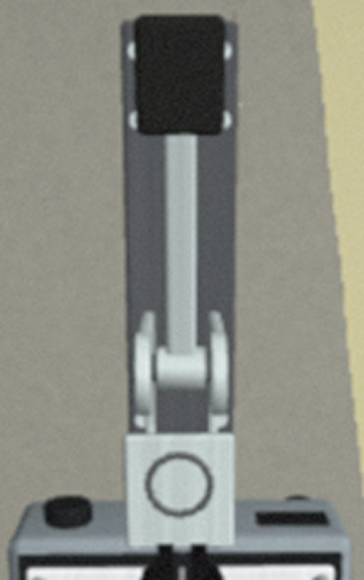

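View pics/w13y.png

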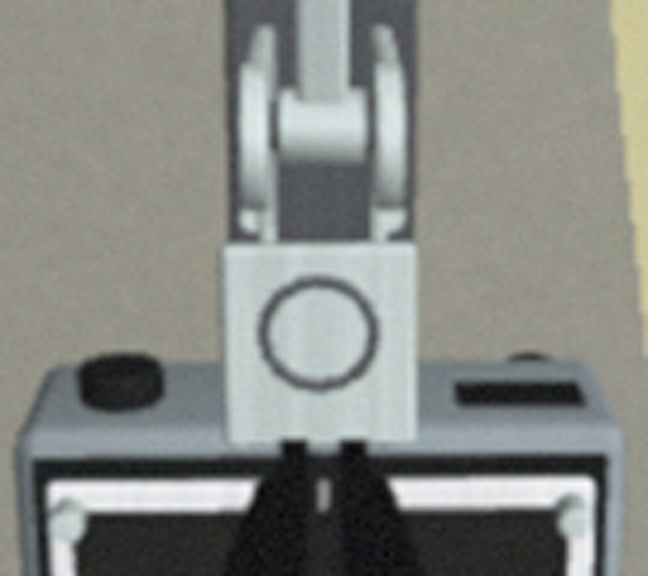

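```bash
python3 - <<'E'
from h import *
im=[cv2.resize(cv2.imread(f'pics/side{k}.png')[175:212,258:302],None,fx=9,fy=9,interpolation=cv2.INTER_CUBIC) for k in (8,12)]
b=cv2.resize(cv2.imread('pics/side11.png')[175:212,258:302],None,fx=9,fy=9,interpolation=cv2.INTER_CUBIC)
cv2.imwrite('pics/cmp.png',np.hstack(im)); cv2.imwrite('pics/cmp11.png',b)
E
```

```text
(no output)
```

View pics/cmp.png

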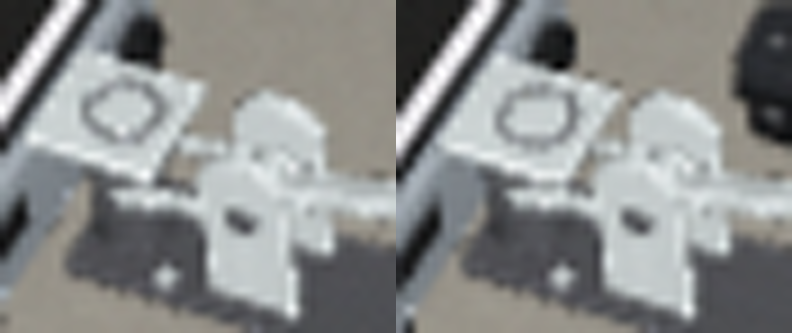

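View pics/cmp11.png

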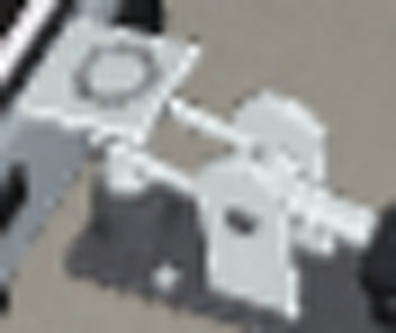

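```bash
python3 - <<'E'
from h import *
a=1.431; ex=-np.array([np.cos(a),np.sin(a)]); ey=np.array([-ex[1],ex[0]])
f=lambda u,v:(258+u/9,175+v/9)
for nm,rg,ho in [('before',(123,109),(240,222)),('after',(537-396,112),(636-396,222))]:
    r=rayc('side',f(*rg),.0705); h=rayc('side',f(*ho),.055); d=(h-r)[:2]
    print(nm,np.round(r,4),np.round(h,4),'hole rel ring',np.round([d@ex*1e3,d@ey*1e3],1))
# wrist w8 / w13 lug edges and barrel
def W(s,name,f,pts):
    for n,q,z in pts:
        p=ray(f(*q),s,z)[:2]; print(name,n,np.round([p@ex*1e3,p@ey*1e3],1))
f=lambda u,v:(260+u/4.8,140+v/4.8)
W({'position':[0.5363,-0.1355,0.2799],'tool_rot':[0.7549,0.6559,-0.0002,-0.0001]},'w8',f,[('lug front',(325,278),.07),('lug root',(325,473),.07),('ring',(323,366),.0705),('lugL',(230,370),.07),('lugR',(422,370),.07),('bolts',(328,228),.01),('barrel back top',(328,100),.06),('barrel front',(328,165),.055)])
W({'position':[0.5368,-0.1374,0.2784],'tool_rot':[0.756,0.6546,0.0005,0.001]},'w13',f,[('lug front',(320,243),.07),('ring',(319,333),.0705),('lugL',(225,340),.07),('lugR',(415,340),.07),('bolts',(322,220),.01)])
E
```

```text
before [ 0.5273 -0.1873  0.0705] [ 0.5547 -0.1371  0.055 ] hole rel ring [-53.6  20.2]
after [ 0.5271 -0.1807  0.0705] [ 0.5547 -0.1371  0.055 ] hole rel ring [-47.1  21.2]
w8 lug front [ 91.6 552. ]
w8 lug root [140.8 552. ]
w8 ring [113.2 551.5]
w8 lugL [114.3 529.5]
w8 lugR [114.4 575. ]
w8 bolts [ 95.6 552.9]
w8 barrel back top [ 51.5 552.8]
w8 barrel front [ 68.1 552.8]
w13 lug front [ 84.6 552.1]
w13 ring [106.4 551.7]
w13 lugL [108.1 529.6]
w13 lugR [108.4 574.3]
w13 bolts [ 94.9 552.7]
```

carry_out:
  increments: [0,0,0,0,0,0,0.6,0,0,0,0,0,-2,0.6,0,0,0,0,0,-5,0.6,0,0,0,0,0,-8,0.6,0,0,0,0,0,-11,0.6]

```text
clock: 17.2
position: [0.536, -0.1338, 0.1643]
tool_rot: [0.754, 0.657, -0.0, -0.001]
ft_force: [1.0, -0.5, -0.4]
opening: 0.0285
```

carry_out:
  increments: [0,0,0,0,0,-1,0.6,0,0,0,0,0,-1,0.6,0,0,0,0,0,-1,0.6,0,0,0,0,0,-1,0.6,0,0,0,0,0,-1,0.6]

```text
clock: 17.62
position: [0.5382, -0.1358, 0.1597]
tool_rot: [0.755, 0.656, 0.001, 0.002]
ft_force: [0.6, 0.1, -0.5]
opening: 0.0619
```

```bash
python3 - <<'E'
from h import *
st()
E
```

```text
{'clock': 17.6167, 'joint_pos': [-0.3439, -0.0471, 1.9206, 0.0001, 1.2641, -0.2043], 'position': [0.5382, -0.1358, 0.1597], 'tool_rot': [0.7547, 0.656, 0.001, 0.0017], 'ft_force': [0.6251, 0.1448, -0.5423], 'opening': 0.0619}
```

carry_out:
  increments: [0,0,0,0,0,-2,0.6,0,0,0,0,0,-4.5,0.6,0,0,0,0,0,-7,0.6,0,0,0,0,0,-9,0.6,0,0,0,0,0,-10.5,0.6]

```text
clock: 18.03
position: [0.5371, -0.1357, 0.052]
tool_rot: [0.755, 0.656, 0.0, 0.0]
ft_force: [0.0, -0.7, 0.6]
opening: 0.0757
```

carry_out:
  increments: [0,0,0,0,0,-0.1,-1,0,0,0,0,0,-0.1,-1,0,0,0,0,0,-0.1,-1,0,0,0,0,0,-0.1,-1,0,0,0,0,0,-0.1,-1]

```text
clock: 18.45
position: [0.538, -0.136, 0.0531]
tool_rot: [0.755, 0.656, 0.001, 0.001]
ft_force: [-0.5, -0.6, 0.7]
opening: 0.048
```

carry_out:
  increments: [0,0,0,0,0,0,-1,0,0,0,0,0,0,-1,0,0,0,0,0,0,-1]

```text
clock: 18.7
position: [0.5371, -0.1357, 0.052]
tool_rot: [0.755, 0.656, 0.0, 0.0]
ft_force: [-0.8, 0.4, 3.3]
opening: 0.0359
```

```bash
python3 - <<'E'
from h import *
st()
E
```

```text
{'clock': 18.7, 'joint_pos': [-0.3443, 0.0726, 1.9964, -0.0001, 1.0716, -0.2044], 'position': [0.5371, -0.1357, 0.052], 'tool_rot': [0.7548, 0.6559, 0.0002, 0.0004], 'ft_force': [-0.752, 0.4037, 3.3133], 'opening': 0.0359}
```

carry_out:
  increments: [0,0,0,0,0.2,0,-1,0,0,0,0,0.4,0,-1,0,0,0,-0.05,0.6,0,-1,0,0,0,-0.05,0.7,0,-1,0,0,0,-0.05,0.7,0,-1]

```text
clock: 19.12
position: [0.5371, -0.1296, 0.0521]
tool_rot: [0.755, 0.656, 0.0, 0.002]
ft_force: [0.4, -5.0, 2.9]
opening: 0.0359
```

```bash
python3 - <<'E'
from h import *
st()
E
```

```text
{'clock': 19.1167, 'joint_pos': [-0.3331, 0.0683, 2.0009, -0.0017, 1.0697, -0.1926], 'position': [0.5371, -0.1296, 0.0521], 'tool_rot': [0.7547, 0.656, 0.0, 0.0015], 'ft_force': [0.4068, -5.0388, 2.9082], 'opening': 0.0359}
```

carry_out:
  increments: [0,0,0,-0.1,0.1,0,-1,0,0,0,-0.1,0.1,0,-1,0,0,0,-0.1,0.1,0,-1]

```text
clock: 19.37
position: [0.5364, -0.1282, 0.0521]
tool_rot: [0.755, 0.656, 0.001, 0.002]
ft_force: [2.5, -5.6, 3.2]
opening: 0.0357
```

carry_out:
  increments: [0,0,0,0,0,0,-0.6,0,0,0,0,0,0,-0.2,0,0,0,0,0,0,0.2,0,0,0,0,0,0,0.4,0,0,0,0,0,0,0.4]

```text
clock: 19.78
position: [0.5339, -0.1267, 0.0499]
tool_rot: [0.755, 0.656, -0.001, -0.002]
ft_force: [0.2, -0.6, -0.2]
opening: 0.053
```

carry_out:
  increments: [0,0,0,0,0,1,0.6,0,0,0,0,0,3,0.6,0,0,0,0,0,7,0.6,0,0,0,0,0,11,0.6,0,0,0,0,0,15,0.6]

```text
clock: 20.2
position: [0.5343, -0.127, 0.2026]
tool_rot: [0.755, 0.656, -0.0, -0.001]
ft_force: [0.5, 0.4, 0.2]
opening: 0.0756
```

carry_out:
  increments: [0,0,0,0,0,4,1,0,0,0,0,0,7.8,1,0,0,0,0,0,7.8,1]

```text
clock: 20.45
position: [0.5385, -0.1284, 0.2902]
tool_rot: [0.755, 0.656, 0.004, 0.007]
ft_force: [0.5, 0.3, 1.7]
opening: 0.0909
```

```bash
python3 - <<'E'
from h import *
save('side14',viewer.capture('side'));viewer.capture('top');viewer.capture('top')
s=st()
save('w14',viewer.capture('wrist'))
im=cv2.imread('pics/w14.png')
cv2.imwrite('pics/w14y.png',cv2.resize(im[140:260,260:395],None,fx=4.8,fy=4.8,interpolation=cv2.INTER_CUBIC))
b=cv2.resize(cv2.imread('pics/side14.png')[175:212,258:302],None,fx=9,fy=9,interpolation=cv2.INTER_CUBIC)
cv2.imwrite('pics/cmp14.png',b)
E
```

```text
{'clock': 20.6, 'joint_pos': [-0.3314, -0.1311, 1.7965, 0.0002, 1.476, -0.1915], 'position': [0.535, -0.1273, 0.2795], 'tool_rot': [0.7548, 0.656, 0.0001, 0.0001], 'ft_force': [-0.9103, 0.6105, -0.8961], 'opening': 0.0945}
```

View pics/w14y.png

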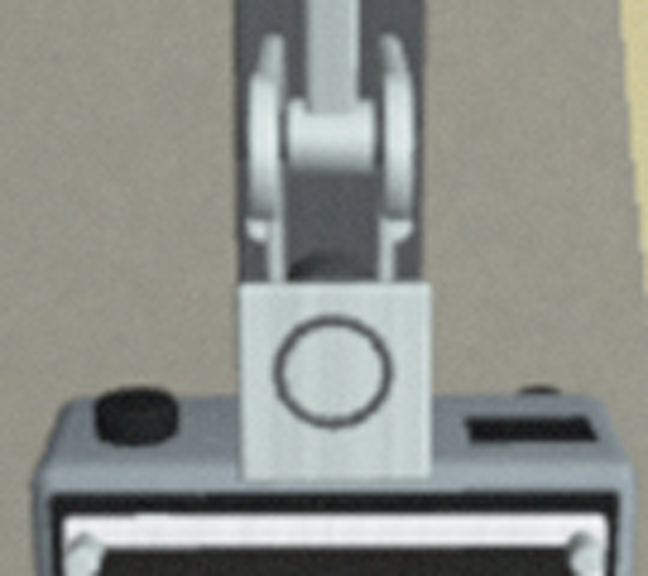

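View pics/cmp14.png

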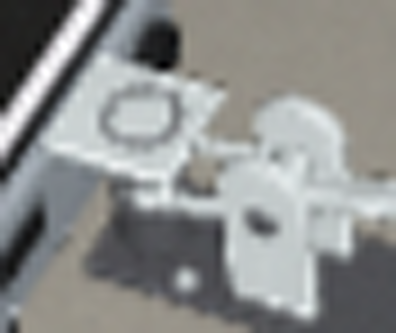

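carry_out:
  increments: [0,0,0,0.6,4,-1,-1,0,0,0,1.2,8,-3,-1,0,0,0,2,11.1,-7,-1,0,0,0,2,11.1,-11,-1,0,0,0,2,11.1,-14,-1]

```text
clock: 21.07
position: [0.5539, -0.0142, 0.1356]
tool_rot: [0.754, 0.657, -0.001, -0.001]
ft_force: [0.7, -0.3, -0.3]
opening: 0.067
```

carry_out:
  increments: [0,0,0,0,0,-1.5,-1,0,0,0,0,0,-3,-1,0,0,0,0,0,-3.4,-1,0,0,0,0,0,-3.4,-1,0,0,0,0,0,-3.4,-1]

```text
clock: 21.48
position: [0.5547, -0.0165, 0.1046]
tool_rot: [0.755, 0.656, -0.0, -0.001]
ft_force: [-0.2, -0.6, 1.6]
opening: 0.0341
```

carry_out:
  increments: [0,0,0,0,0,0,-1,0,0,0,0,0,0,-1,0,0,0,0,0,0,-1,0,0,0,0,0,0,-1]

```text
clock: 21.82
position: [0.5557, -0.0167, 0.1061]
tool_rot: [0.755, 0.656, 0.001, 0.001]
ft_force: [0.0, -0.4, -0.0]
opening: 0.0073
```

```bash
python3 - <<'E'
from h import *
st()
save('w15',viewer.capture('wrist'))
E
```

```text
{'clock': 21.8167, 'joint_pos': [-0.1265, 0.0099, 1.96, 0.0, 1.1701, 0.0136], 'position': [0.5557, -0.0167, 0.1061], 'tool_rot': [0.7549, 0.6559, 0.0006, 0.0006], 'ft_force': [0.0293, -0.374, -0.0037], 'opening': 0.0073}
```

View pics/w15.png

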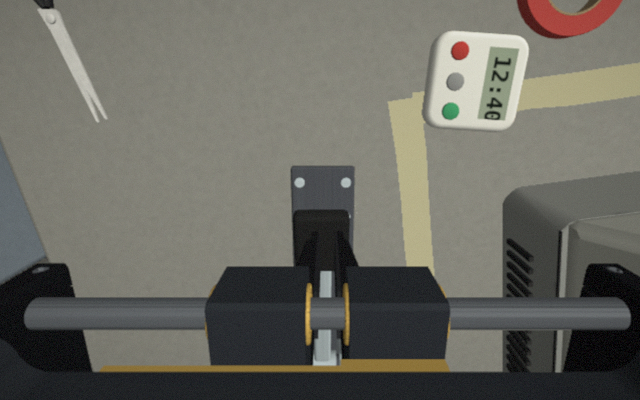

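carry_out:
  increments: [0,0,0,0,0,-0.3,-1,0,0,0,0,0,-0.7,-1,0,0,0,0,0,-1.1,-1,0,0,0,0,0,-1.5,-1,0,0,0,0,0,-1.7,-1]

```text
clock: 22.28
position: [0.5549, -0.0164, 0.0873]
tool_rot: [0.755, 0.656, -0.0, -0.0]
ft_force: [-0.4, 0.7, 0.8]
opening: 0.0006
```

carry_out:
  increments: [0,0,0,0,0.05,-0.3,-1,0,0,0,0,0.1,-0.6,-1,0,0,0,0,0.15,-0.9,-1,0,0,0,0,0.2,-1.2,-1,0,0,0,0,0.2,-1.4,-1]

```text
clock: 22.7
position: [0.5552, -0.0144, 0.0738]
tool_rot: [0.755, 0.656, 0.0, -0.0]
ft_force: [0.6, 1.0, 3.6]
opening: 0.0001
```

carry_out:
  increments: [0,0,0,0,0.05,-0.2,-1,0,0,0,0,0.1,-0.4,-1,0,0,0,0,0.15,-0.6,-1,0,0,0,0,0.2,-0.8,-1,0,0,0,0,0.2,-1,-1]

```text
clock: 23.12
position: [0.5555, -0.0132, 0.0649]
tool_rot: [0.755, 0.656, -0.0, 0.001]
ft_force: [-1.7, -0.7, 5.5]
opening: 0.0005
```

carry_out:
  increments: [0,0,0,0,0,-0.2,-1,0,0,0,0,0,-0.4,-1,0,0,0,0,0,-0.6,-1,0,0,0,0,0,-0.8,-1,0,0,0,0,0,-1,-1]

```text
clock: 23.53
position: [0.5555, -0.0129, 0.0551]
tool_rot: [0.755, 0.656, -0.0, 0.0]
ft_force: [-2.5, -0.3, 6.9]
opening: 0.0004
```

carry_out:
  increments: [0,0,0,0,0,-0.2,-1,0,0,0,0,0,-0.4,-1,0,0,0,0,0,-0.6,-1,0,0,0,0,0,-0.8,-1,0,0,0,0,0,-1,-1]

```text
clock: 23.95
position: [0.5556, -0.0132, 0.0452]
tool_rot: [0.755, 0.656, -0.0, 0.001]
ft_force: [-2.9, -1.2, 7.6]
opening: 0.0007
```

```bash
python3 - <<'E'
from h import *
st()
E
```

```text
{'clock': 23.95, 'joint_pos': [-0.1196, 0.0859, 1.9954, -0.0016, 1.0597, 0.0209], 'position': [0.5556, -0.0132, 0.0452], 'tool_rot': [0.7547, 0.656, -0.0003, 0.0007], 'ft_force': [-2.9104, -1.1973, 7.6165], 'opening': 0.0007}
```

carry_out:
  increments: [0,0,0,0,0,-0.2,-1,0,0,0,0,0,-0.4,-1,0,0,0,0,0,-0.6,-1,0,0,0,0,0,-0.8,-1,0,0,0,0,0,-0.9,-1]

```text
clock: 24.37
position: [0.5558, -0.0138, 0.0373]
tool_rot: [0.755, 0.656, -0.001, 0.001]
ft_force: [-7.7, -2.9, 16.3]
opening: 0.0002
```

carry_out:
  increments: [0,0,0,0,0,0,-1,0,0,0,0,0,0,-1,0,0,0,0,0,0,-1,0,0,0,0,0,0,-1,0,0,0,0,0,0,-1]

```text
clock: 24.78
position: [0.5558, -0.0138, 0.0377]
tool_rot: [0.755, 0.656, -0.001, 0.001]
ft_force: [-6.2, -3.5, 14.2]
opening: 0.0003
```

```bash
python3 - <<'E'
from h import *
save('side16',viewer.capture('side'));save('top16',viewer.capture('top'))
st()
for c in ['side','top']:
  for t in ['foot_left','foot_right','shaker','lift_pad','saddle_top','scissors','timer','cuvette_box']:
    r=viewer.spot_point(t,c); print(c,t,[(np.round(d['location'],4).tolist(),round(d['score'],2)) for d in r[:1]])
im=cv2.imread('pics/side16.png')
cv2.imwrite('pics/s16z.png',cv2.resize(im[150:240,200:365],None,fx=4.8,fy=4.8,interpolation=cv2.INTER_CUBIC))
E
```

```text
{'clock': 24.8833, 'joint_pos': [-0.12, 0.097, 1.9981, -0.0029, 1.0459, 0.021], 'position': [0.5559, -0.0138, 0.0377], 'tool_rot': [0.7547, 0.6561, -0.0007, 0.0011], 'ft_force': [-6.2933, -2.771, 14.138], 'opening': 0.0008}
side foot_left [([0.5774, -0.2238, 0.0154], 0.67)]
side foot_right []
side shaker [([0.5165, -0.2823, 0.009], 0.87)]
side lift_pad [([0.5307, -0.1805, 0.0838], 0.86)]
side saddle_top [([0.5252, -0.1824, 0.0733], 0.46)]
side scissors [([0.3827, 0.1408, 0.0012], 0.75)]
side timer [([0.6743, 0.0568, 0.0012], 0.95)]
side cuvette_box [([0.6966, 0.206, 0.0016], 0.83)]
top foot_left [([0.584, -0.2223, 0.0149], 0.98)]
top foot_right [([0.4665, -0.2091, 0.0154], 0.85)]
top shaker [([0.5179, -0.2856, 0.0085], 0.7)]
top lift_pad [([0.5312, -0.1822, 0.0763], 0.61)]
top saddle_top [([0.6727, 0.053, -0.0053], 0.49)]
top scissors [([0.3859, 0.1408, 0.0009], 0.85)]
top timer [([0.6736, 0.0542, -0.0006], 0.4)]
top cuvette_box [([0.6967, 0.2077, 0.0024], 0.92)]
```

View pics/s16z.png

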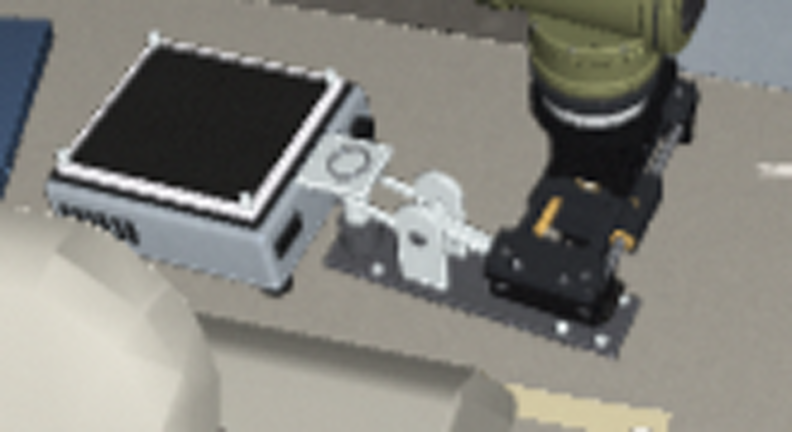

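```bash
python3 - <<'E'
from h import *
env.hand_in()
st()
E
```

```text
the job is handed in; nothing more can be done
the job is handed in; nothing more can be done
```

I handed the job in at about 25 s. The jack stands under the lug, the trial stroke was given all the way down and back up, and the arm is holding the handle down on its stop with about 14 N.

- **Feet:** in the last check the networks put both front feet about 15 mm off the bench. The geometry says about 13 mm.
- **Bystanders:** the scissors, timer and cuvette box were found in their starting places, to within about 3 mm.
- **Shaker shift:** the trial stroke itself pulled the shaker about 6 mm along the bench towards the jack. The last press seems to have dragged it a few millimetres further, for roughly 10 mm in all.
- **Jack re-centred:** that shift left the saddle about 7 mm off centre. I took hold of the jack again with its handle up, slid it back about 7 mm, let go and pressed. The trial stroke was not repeated after that.
- **Centring:** just before the last press the saddle looked centred to about 1–2 mm. The different ways of measuring it disagreed by up to about 5 mm. With the front raised I had no clear view of the saddle, so I could not check it again.

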